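Zero the bench scale and bring the check weight in the tongs

ROBOT

A 6-joint arm with a two-finger parallel gripper is mounted at the origin on a cart in front of the work surface, level with it; the furniture and walls round the work are solid. World frame = base frame: x ahead of the robot, y to its left, z up, the work surface at z = 0. Lengths are in mm, angles in rad, forces in N, time in s.
With the tool pointing down it reaches from about 275 to 1000 mm from the base axis. Payload 8.4 kg.
Tool frame: the origin (TCP) lies midway between the tips of the shut fingers; the grasp point (between the pads) lies 19 mm behind it; z points along the fingers, y is the direction in which the jaws open and shut (so a half turn about z gives the same grasp; the last joint's range is limited). The gripper opens to 85 mm and grips with 20 to 120 N. Pads are 22 mm wide; open, the fingers measure 114 mm over their backs; the gripper's body (76 mm by 85 mm) begins 54 mm behind the grasp point. The pads swing forward as they close: fully open they stand 13 mm farther back than shut.
Start: joints at [-1.272, 0.353, 1.633, -0, 1.155, -0.002], TCP at [185.176, -596.94, 231.281] pointing down, gripper open.
Joint ranges: [-2.63, 2.63], [-0.92, 2.1], [0.06, 2.66], [-1.3, 4.44], [0, 2.69], [-3.02, 3.02]. Speed limits (rad/s): [2.22, 2.22, 2.79, 3.14, 3.14, 3.14].

INTERFACE

Orientations are given as [roll, pitch, yaw] about the fixed x, y, z axes, in that order (R = Rz(yaw) Ry(pitch) Rx(roll)).
In Python, from rig import * gives the robot as it stands.
- The arm moves only by the tool play_rows, never from a script. Its argument "moves" is a list of rows, each a list of 3 entries, a list of its own where there are three numbers: the shift along the tool's x, y, z in m, then the turn, a rotation vector about the tool's x, y, z in rad, then the opening in per cent of the stroke, from 0 (shut) to 100 (fully open). In form: [[[x, y, z], [rx, ry, rz], fingers], ...]. A call has 1 to 20 rows; each row shifts and turns the commanded pose from where the row before left it, along the tool's axes as they then stand; what a row does not reach is not made up. A row lasts 1/10 s, in which the tool goes at most 50 mm and 8.59 degrees, less where a joint would pass 70% of its speed; a pose out of reach is approached as far as the arm can. A call is refused whole if a number of a shift passes 0.05 or a number of a turn 0.15, either way. A call with a gripper value outside its range is refused whole. The fingers move at their own pace and stop on an object; "squeeze" is the grip in N (left out, the last holds). Time passes only in rows, so rows that do not move let the fingers close. It gives the time, the measured TCP pose, the force and the opening at its end, in the units of the state.
- sense(): the state, without advancing time (a new reading comes with each control period).
- grab_frame(name): name is "side" or "top" or "wrist"; returns a dict with "pixels" (400x640x3 uint8, red, green, blue), "intrinsics" (3x3 intrinsics, pixels), "R" (3x3) and "t" (3): a world point X has camera coordinates R X + t. Camera axes: x right, y down, z forward; pixel columns grow to the right and rows downward; lengths in mm; the calibration is good to about 2 mm. A picture is of the moment at which its call begins. There is no depth.
- sign_off(): hands the job in, once; it reports no verdict.
The state is a dict: "clock": time; "qpos": joint angles; "qvel": joint speeds; "joint_efforts": joint torques, N m; "eef_pos": TCP position; "tcp_rot": TCP orientation; "contact_force": force on the tool from outside, world axes, zero at the start; "wrist_torque": the same for the moment, N m; "opening": opening from 0.0 (shut) to 1.0 (fully open).
Only numpy, scipy, OpenCV 4.12 (cv2) and the standard library are available. Lean on these libraries where they do the work, as an engineer would, in place of code of your own. Each camera call takes 0.05 s, during which the arm holds its last target. There are 200 camera calls.

TASK

Zero the bench scale by turning its tare knob until the pointer stands on the zero mark, and let go of the knob. Then pick up the tongs, squeeze them shut on the middle-sized of the three steel check weights on the wooden block, and lift it out without touching any weight with the gripper itself or shifting the other two. Finish while still holding: keep the weight upright in the tongs, 5 to 10 cm above the middle of the scale's pan and clear of the scale, and do not put it down.

Things in the scene. Friction and masses are not known exactly. Their poses are not given: they have to be found in the camera images.
- scale: Grey bench scale, fixed, 150 (x) x 270 (y) mm, housing top 55 mm high. Origin: centre of its underside. Its x axis points to the far side, y to the left half, which carries a round steel pan (116 mm across); the right half carries a white dial (88 mm across) with the tare knob.
- pan_center (a point): Centre of the pan's upper face, 72 mm above the bench; the pan's rim is 3 mm higher. Axes as the scale's.
- tare (a joint): Tare knob's angle, rad, vertical axis, range -1.5 to 1.5, stiff (0.04 N m), stays where it is left. 0: the pointer lies along the scale's +x, on the zero mark (the longest, thickest tick, at the dial's far side). Positive is anticlockwise from above. Ticks every 0.175 rad (10 degrees); within half a tick counts as zero.
- tare_grip (a point): On the knob's axis, 82 mm above the bench, at the middle of its upright grip bar: 11 mm thick, 38 mm long, its top 10 mm above this point and its foot 16 mm below it. Turns with the knob; its x axis runs along the bar towards the pointer's tip.
- block: Wooden offcut, fixed, 50 (x) x 160 (y) x 38 (height) mm, lying roughly across the robot's view, with the three check weights standing on its top in a row along its y, at 63 mm spacing. Origin: centre of its underside.
- weight_middle: The middle-sized steel check weight: cylinder 24 mm across and 26 mm high, then a neck and a small knob, 40 mm high in all, about 0.1 kg. Any of the three places on the block may be its own. Origin: centre of its underside, z up through the knob.
- weight_small: Smallest check weight, 16 mm across, 24 mm high. Origin: centre of its underside. To be left standing.
- weight_large: Largest check weight, 30 mm across, 56 mm high. Origin: centre of its underside. To be left standing.
- tongs: Spring tongs, 90 g, lying flat on a wooden rest, two arms side by side, 18 mm high. Origin: midway between the arms' grip plates, at the arms' underside, 27 mm above the bench at the start; balances within 10 mm of it. x points to the jaws, y to the left arm (to which the frame is fixed), z up. Pivot 85 mm behind the origin, jaw ends 102 mm ahead. Both arms turn in alike when squeezed.
- tongs_grip (a point): Midway between the flat grip plates, 9 mm above the arms' underside; axes as the tongs'. The plates reach 30 mm ahead and behind, 58 mm over their outsides when open, 44 mm when shut on the middle weight. The spring keeps the tongs open up to about 8 N on the plates; about 12 N shuts them on the weight, 25 N holds it firmly. They spring open if let go.
- jaw_center (a point): Midway between the open jaws, 80 mm ahead of the tongs' grip point, at mid-height. The jaws are shallow upright rubber V's, 28 mm long, 18 mm high, that centre a round weight here; open, they leave 50 mm at the middle and 40 mm at the ends, and measure 70 mm over their outsides.
- rest: Wooden rest of the tongs, fixed, its origin on the bench under the tongs' grip point (within 3 mm), x and yaw as the tongs'. Base plate 150 x 70 mm, 8 mm high; two crossbars 84 mm wide and 27 mm high, 58 mm behind and 56 mm ahead of the origin, carry the arms, with 9 mm studs at their ends. Free beside the grip plates above the base plate.
- tongs_jaw (a joint): Closing angle of the tongs, rad: 0 fully open (sprung), about 0.16 when shut on the middle weight, 0.22 at the stop.
Not all that is in view belongs to the job. What is shaped like the weight_middle but purple is not meant.

How it is judged (in metres and radians):
On the way, in this order (a step that is already met when the one before it is completed fails the run):
1. the tare pointer stands on zero and the knob is let go, with the tongs not yet taken up (value of joint tare between -0.09 and 0.09 rad and contact force between each of scale, tongs and the fingers below 0.2 N), for 0.2 s.
2. the tongs, held by the gripper, have closed on the middle weight and lifted it clear of the block (contact force between tongs and the fingers above 2 N and contact force between weight_middle and tongs above 1 N and value of joint tongs_jaw above 0.09 rad and contact force between weight_middle and the fingers below 0.2 N and z of weight_middle in the frame of block above 0.06 m), for 0.2 s.
At the end, for the whole second after the job is handed in: Ends holding: only the squeezed tongs hold the middle weight, still, upright within 20 degrees, its underside 30 to 130 mm above the pan, within 40 mm of its centre; nothing touches the scale; tare within half a tick (0.09 rad) of zero; the other weights within 15 mm of their starts (contact force between tongs and the fingers above 2 N and contact force between weight_middle and tongs above 1 N and value of joint tongs_jaw above 0.09 rad and contact force between weight_middle and the fingers below 0.2 N and value of joint tare between -0.09 and 0.09 rad and horizontal distance between weight_middle and pan_center below 0.04 m and z of weight_middle in the frame of pan_center between 0.03 and 0.13 m and angle between weight_middle's own z axis and vertical below 0.35 rad and linear speed of weight_middle below 0.03 m/s and contact force between each of weight_middle, tongs and scale below 0.1 N and contact force between scale and the fingers below 0.1 N and distance of each of weight_small, weight_large from where it was at the start of the episode below 0.015 m); the arm keeps its last pose, push and grip.
It fails at once if the gripper's fingers touch a check weight (contact force between any of weight_middle, weight_small, weight_large and the fingers above 0.5 N).
It fails at once if another weight is shifted or knocked over (distance of any of weight_small, weight_large from where it was at the start of the episode above 0.015 m).
It also fails if it takes over 58 s, if anything falls off the work surface, if the arm or the gripper's body presses on something with over 40 N, if the wrist force passes 120 N, or if a joint passes its speed limit or range.

## Working session

There is one attempt and no reset: what is moved stays moved. The work goes in short steps, Python scripts to look and compute and a tool call to move; the robot and the scene stay as the last step left them, time stands still between calls to the robot, and variables do not carry over. Pictures are saved under pics/ and viewed, about 8 in all and at most 12, crops included, and the job is handed in when it is done.

Besides the shell and the picture viewer there is one more tool, called after "Call:" as name(argument=value, ...) on one line, values as JSON. play_rows: Moves the arm, as the interface text tells. Its arguments: {"type":"object","properties":{"moves":{"type":"array"},"squeeze":{"type":"number"}},"required":["moves"]}

```bash
mkdir -p pics; cat > h.py <<'E'
from rig import *
import numpy as np, cv2, pickle
def snap(n,f):
    d=grab_frame(n); pickle.dump(d,open(f'pics/{f}.pkl','wb')); cv2.imwrite(f'pics/{f}.png',np.asarray(d['pixels'])[:,:,::-1]); return d
def ld(f): return pickle.load(open(f'pics/{f}.pkl','rb'))
def px(d,u,v,z):
    K,R,t=[np.asarray(d[k],float) for k in('intrinsics','R','t')]
    r=R.T@np.linalg.inv(K)@np.array([u,v,1.]); c=-R.T@t.ravel()
    return c+r*(z-c[2])/r[2]
def pj(d,X):
    K,R,t=[np.asarray(d[k],float) for k in('intrinsics','R','t')]
    p=K@(R@np.asarray(X,float)+t.ravel()); return p[:2]/p[2]
def crop(f,x0,y0,x1,y1,s,o):
    cv2.imwrite(f'pics/{o}.png',cv2.resize(cv2.imread(f'pics/{f}.png')[y0:y1,x0:x1],None,fx=s,fy=s,interpolation=cv2.INTER_CUBIC))
E
python3 - <<'E'
from h import *
a=snap('top','top0');b=snap('side','side0')
for d in(a,b): print(np.round(d['intrinsics'],1).tolist(),np.round(-np.asarray(d['R']).T@np.ravel(d['t'])))
print(sense())
E
```

```text
[[473.4, 0.0, 317.3], [0.0, 473.4, 202.3], [0.0, 0.0, 1.0]] [ 431.   13. 1212.]
[[363.4, 0.0, 320.9], [0.0, 363.4, 197.7], [0.0, 0.0, 1.0]] [508. 777. 541.]
{'clock': 0.1, 'qpos': array([-1.27241098e+00,  3.53581582e-01,  1.63403992e+00, -2.24288004e-05,
        1.15519162e+00, -2.35543111e-03]), 'qvel': array([ 0.00184078, -0.00202812, -0.00124609, -0.00146968,  0.00210189,
        0.00023879]), 'joint_efforts': array([-7.42988977e-04, -6.06359339e+01, -3.42818534e+01, -8.24012022e-05,
        3.98385964e-03,  1.24586199e-05]), 'eef_pos': array([ 185.04088237, -596.54747107,  230.64356126]), 'tcp_rot': array([-3.14037215e+00,  1.76336578e-05,  3.00749852e-01]), 'contact_force': array([0.45641131, 0.73331783, 0.0922965 ]), 'wrist_torque': array([-0.02123119,  0.0120603 , -0.00964581]), 'opening': 0.993577579163278}
```

View pics/top0.png

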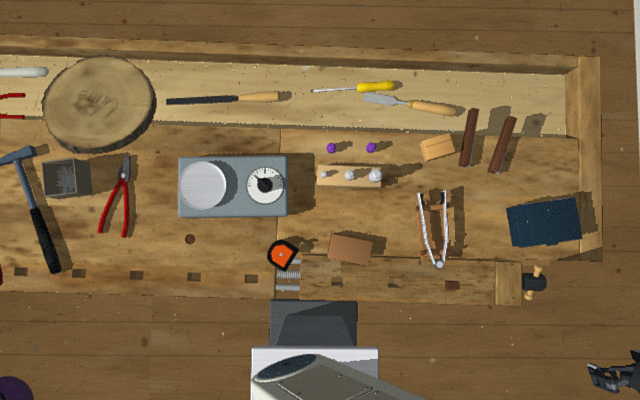

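View pics/side0.png

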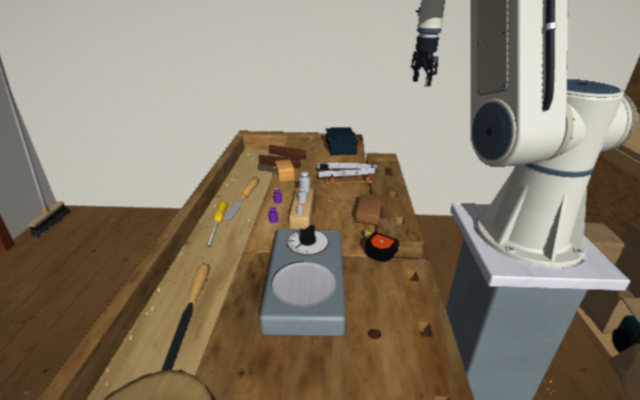

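Top view: scale at (233,186), with the dial at (265,184). Block with three steel weights at about (323,174), (350,174) and (376,174). Two purple decoys at (331,147) and (371,147). Tongs at (435,225), jaws up-image (+x). Enlarging both areas.

```bash
python3 - <<'E'
from h import *
crop('top0',240,135,395,225,5,'c1'); crop('top0',400,180,480,275,6,'c2')
E
```

```text
(no output)
```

View pics/c1.png

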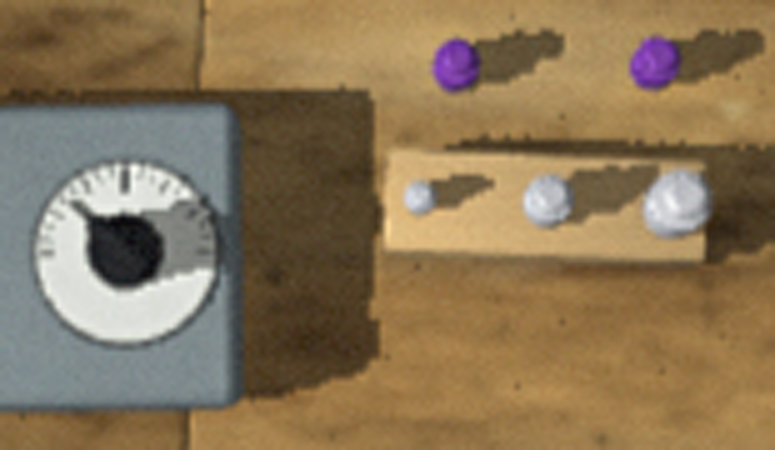

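View pics/c2.png

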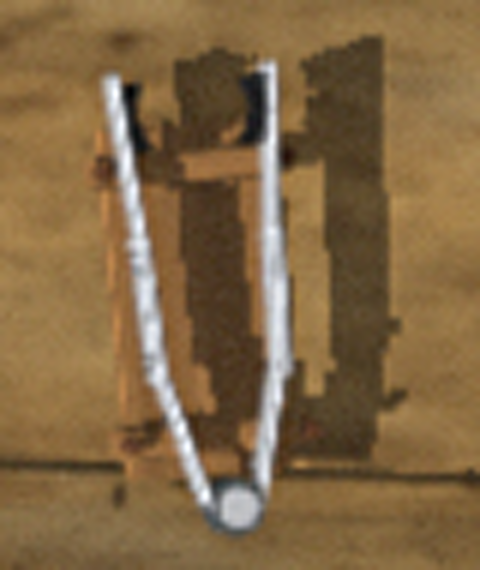

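```bash
python3 - <<'E'
from h import *
d=ld('top0')
c1=lambda u,v:(240+(u+.5)/5-.5,135+(v+.5)/5-.5)
c2=lambda u,v:(400+(u+.5)/6-.5,180+(v+.5)/6-.5)
def P(n,uv,z): p=px(d,*uv,z); print(n,np.round(p[:2],1)); return p[:2]
P('scale corner BR',c1(243,408),55);P('scale TR',c1(238,104),55);P('TL',(179,156.5),55);P('BL',(179,216.5),55)
dc=P('dial ctr',c1(126,253),57);P('zero tick',c1(125,178),57);P('pan',(203,186),75)
k=P('knob bar',c1(125,250),88);t=P('ptr tip',c1(75,203),62);print(np.arctan2(*(t-dc)[::-1]))
for n,p,z in(('s',(419,196),62),('m',(547,200),76),('l',(678,202),94)):P(n,c1(*p),z)
for q in((388,150),(705,160),(705,260),(388,252)):P('blk',c1(*q),38)
pv=P('pivot',c2(237,507),47);a=P('jawL',c2(110,78),45);b=P('jawR',c2(268,65),45)
m=(a+b)/2;v=m-pv;print('yaw',np.arctan2(v[1],v[0]),'len',np.linalg.norm(v),'w',np.linalg.norm(a-b),'grip',pv+v/np.linalg.norm(v)*85)
P('jaw mid outer',c2(147,262),45);P('',c2(272,252),45);P('box corner',(328,233),30);P('box',(377,238),30)
d=ld('side0');
for z in(0,38):P('side wt m base',(301,211),z)
E
```

```text
scale corner BR [477.6  68.9]
scale TR [627.6  73.8]
TL [621.  339.5]
BL [473.5 334.7]
dial ctr [552.8 127.3]
zero tick [589.8 128.5]
pan [546.9 274. ]
knob bar [550.9 124.7]
ptr tip [576.4 152.1]
0.8098422807656597
s [582.2 -15.9]
m [579.3 -77.5]
l [ 576.8 -138.5]
blk [608.3  -0.7]
blk [ 605.5 -159.6]
blk [ 555.1 -159.7]
blk [557.   -1.3]
pivot [ 365.  -302.7]
jawL [ 540.7 -251.6]
jawR [ 547.  -317.2]
yaw 0.1019769451641023 len 179.76779569851536 w 65.97458431757764 grip [ 449.59379848 -294.04600405]
jaw mid outer [ 464.8 -266.6]
 [ 469.6 -318.4]
box corner [438.  -29.8]
box [ 427.  -152.2]
side wt m base [587.8 -87.2]
side wt m base [582.2 -26.5]
```

Measurements fit the given sizes: scale about 148 x 266 mm, block 51 x 159, spacing 62, jaw width 66 to 70. The three steel weights are at crop c1 (419,196), (547,200) and (678,202), about 15, 24 and 32 mm across. The middle-sized one is therefore the centre one at about (579,-78), and the purple ones are decoys. The pointer is about +0.78 rad from zero, with scale yaw about 0.03. I'll move above the knob.

Call:
play_rows(moves=[[[0.0313,-0.0323,0],[0,0,-0.0283],100],[[0.0313,-0.0323,0],[0,0,-0.0283],100],[[0.0313,-0.0323,0],[0,0,-0.0283],100],[[0.0313,-0.0323,0],[0,0,-0.0283],100],[[0.0313,-0.0323,0],[0,0,-0.0283],100],[[0.0313,-0.0323,0],[0,0,-0.0283],100],[[0.0313,-0.0323,0],[0,0,-0.0283],100],[[0.0313,-0.0323,0],[0,0,-0.0283],100],[[0.0313,-0.0323,0],[0,0,-0.0283],100],[[0.0313,-0.0323,0],[0,0,-0.0283],100],[[0.0313,-0.0323,0],[0,0,-0.0283],100],[[0.0313,-0.0323,0],[0,0,-0.0283],100],[[0.0313,-0.0323,0],[0,0,-0.0283],100],[[0.0313,-0.0323,0],[0,0,-0.0283],100],[[0.0313,-0.0323,0],[0,0,-0.0283],100],[[0.0313,-0.0323,0],[0,0,-0.0283],100],[[0.0313,-0.0323,0],[0,0,-0.0283],100],[[0.0313,-0.0323,0],[0,0,-0.0283],100],[[0,0,0],[0,0,0],100],[[0,0,0],[0,0,0],100]])

```text
clock: 2.1
eef_pos: [365.9, 183.8, 230.9]
tcp_rot: [-3.141, 0.001, 0.813]
contact_force: [0.5, -1.1, 0.3]
opening: 1.002
```

```bash
cat >> h.py <<'E'
from scipy.spatial.transform import Rotation as Ro
def go(x,y,z,yaw):
    "tool-frame shift (mm) and turn from the measured pose to a tool-down pose"
    s=sense(); R=Ro.from_euler('xyz',s['tcp_rot']); T=Ro.from_euler('xyz',[np.pi,0,yaw])
    print('pos',np.round(s['eef_pos'],1),'rot',np.round(s['tcp_rot'],4),'F',np.round(s['contact_force'],1),'t',round(s['clock'],2),'op',round(s['opening'],3))
    print('shift',np.round(R.inv().apply(np.array([x,y,z])-s['eef_pos']),1),'turn',np.round((R.inv()*T).as_rotvec(),3))
E
python3 - <<'E'
from h import *
d=snap('wrist','w1'); print(np.round(-np.asarray(d['R']).T@np.ravel(d['t'])),d['intrinsics'])
go(551,126,150,.81)
E
```

```text
[422. 243. 374.] [[296.05153778   0.         322.91899221]
 [  0.         296.05153778 199.1371876 ]
 [  0.           0.           1.        ]]
pos [366.  182.9 230.9] rot [-3.1415e+00  1.2000e-03  8.1130e-01] F [-1.  -0.7  0.7] t 2.15 op 0.999
shift [ 86.3 173.4  80.8] turn [-0.     0.001  0.001]
```

View pics/w1.png

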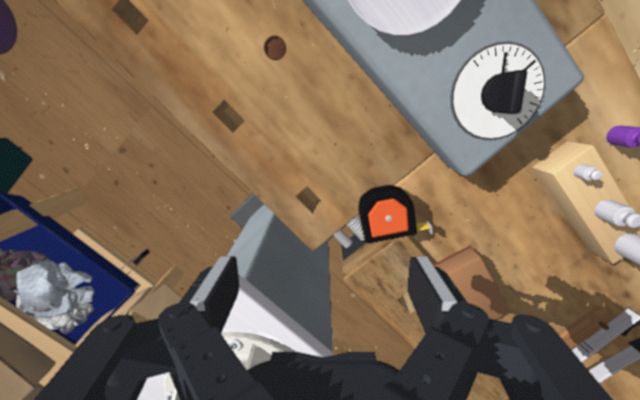

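Wrist view: the pointer tip is at (506,55), the knob at (503,92), and the bar runs along image-up, the tool's x. The yaw therefore matches the bar. The turn during the move bent the path, so I'll shift without turning.

Call:
play_rows(moves=[[[0.0216,0.0434,0],[0,0,0],100],[[0.0216,0.0434,0],[0,0,0],100],[[0.0216,0.0434,0.02],[0,0,0],100],[[0.0216,0.0434,0.03],[0,0,0],100],[[0,0,0.03],[0,0,0],100],[[0,0,0],[0,0,0],100],[[0,0,0],[0,0,0],100]])

```text
clock: 2.85
eef_pos: [543.0, 127.0, 155.8]
tcp_rot: [-3.14, 0.002, 0.808]
contact_force: [-0.3, 0.9, 0.7]
opening: 0.996
```

```bash
python3 - <<'E'
from h import *
w=ld('w1')
c=px(w,499,91,57);t=px(w,506,52,62);print(c,t,np.arctan2(*(t-c)[1::-1]))
d=snap('wrist','w2'); go(551,126,70,.81); print(pj(d,[551,126,92]),pj(d,[553,127,57]))
E
```

```text
[556.30920611 127.71212808  57.        ] [578.20812812 154.80388486  62.        ] 0.8910002367103905
pos [543.7 127.7 157. ] rot [ 3.1415e+00 -1.0000e-04  8.0900e-01] F [ 0.6 -0.2  0.9] t 2.9 op 0.997
shift [ 3.8  6.4 87. ] turn [ 0.    -0.    -0.001]
[331.6798044 208.8421621] [331.51224115 192.19237201]
```

View pics/w2.png

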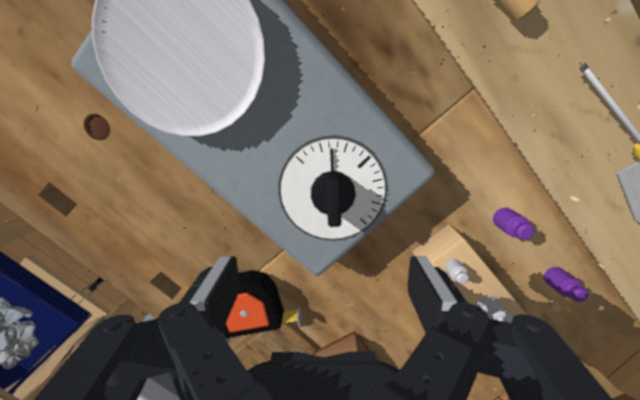

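The bar is vertical in the image at (334,200), so the alignment is good. The knob is about 3 mm farther on. I'll descend and grip.

Call:
play_rows(moves=[[[0.0073,0.0072,0.02],[0,0,0],60],[[0,0,0.03],[0,0,0],60],[[0,0,0.025],[0,0,0],60],[[0,0,0.012],[0,0,0],60],[[0,0,0],[0,0,0],0],[[0,0,0],[0,0,0],0],[[0,0,0],[0,0,0],0],[[0,0,0],[0,0,0],0],[[0,0,0],[0,0,0],0],[[0,0,0],[0,0,0],0]], squeeze=40)

```text
clock: 3.9
eef_pos: [555.5, 128.8, 70.8]
tcp_rot: [3.14, -0.002, 0.81]
contact_force: [0.5, -3.5, 7.6]
opening: 0.114
```

```bash
python3 - <<'E'
from h import *
go(554,128,70,.03)
E
```

```text
pos [555.5 128.8  70.8] rot [ 3.1397e+00 -2.2000e-03  8.1030e-01] F [ 0.5 -3.5  7.6] t 3.9 op 0.114
shift [-1.6 -0.5  0.8] turn [ 0.001 -0.003  0.78 ]
```

Call:
play_rows(moves=[[[0,0,0],[0,0,0.1],0],[[0,0,0],[0,0,0.1],0],[[0,0,0],[0,0,0.1],0],[[0,0,0],[0,0,0.1],0],[[0,0,0],[0,0,0.1],0],[[0,0,0],[0,0,0.1],0],[[0,0,0],[0,0,0.1],0],[[0,0,0],[0,0,0.08],0],[[0,0,0],[0,0,0],0],[[0,0,0],[0,0,0],0],[[0,0,0],[0,0,0],60],[[0,0,0],[0,0,0],60],[[0,0,0],[0,0,0],60],[[0,0,-0.04],[0,0,0],60],[[0,0,-0.05],[0,0,0],60],[[0,0,0],[0,0,0],60],[[0,0,0],[0,0,0],60]])

```text
clock: 5.6
eef_pos: [554.9, 129.3, 160.3]
tcp_rot: [-3.141, -0.003, 0.03]
contact_force: [-0.1, -0.1, -0.4]
opening: 0.598
```

```bash
python3 - <<'E'
from h import *
d=snap('wrist','w3'); snap('top','top3'); go(554,128,160,.03)
crop('w3',220,100,440,260,3.6,'c3')
E
```

```text
pos [553.4 128.8 158. ] rot [3.1414e+00 1.4000e-03 3.0300e-02] F [-0.2  0.9 -0.6] t 5.7 op 0.602
shift [ 0.6  0.8 -2. ] turn [0.    0.001 0.   ]
```

View pics/c3.png

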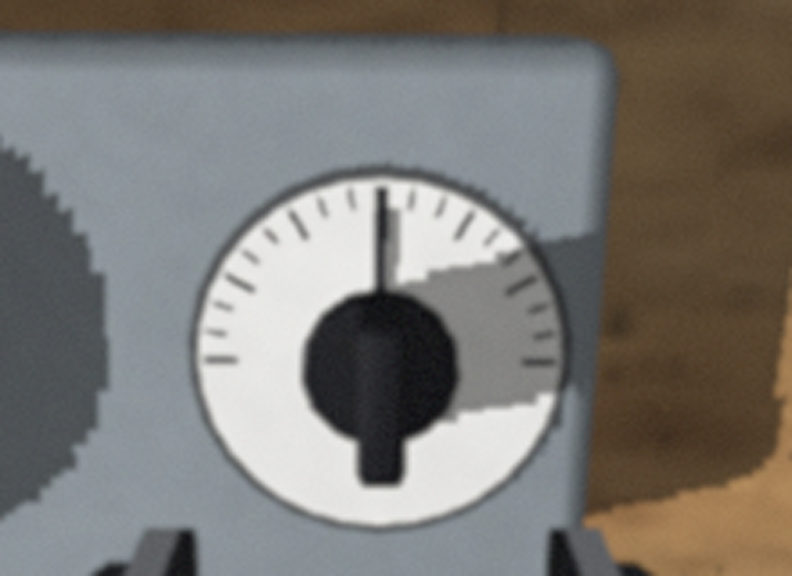

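Pointer at crop (381,190) stands on the zero tick, midway between the ±90° ticks at (220,360) and (538,362). Next, the tongs.

Call:
play_rows(moves=[[[-0.0146,0.0419,-0.004],[0,0,0],100],[[-0.0146,0.0419,-0.004],[0,0,0],100],[[-0.0146,0.0419,-0.004],[0,0,0],100],[[-0.0146,0.0419,0],[0,0,0],100],[[-0.0146,0.0419,0],[0,0,0],100],[[-0.0146,0.0419,0],[0,0,0],100],[[-0.0146,0.0419,0],[0,0,0],100],[[-0.0146,0.0419,0],[0,0,0],100],[[-0.0146,0.0419,0],[0,0,0],100],[[-0.0146,0.0419,0],[0,0,0],100],[[0,0,0],[0,0,-0.07],100],[[0,0,0],[0,0,0],100],[[0,0,0],[0,0,0],100],[[0,0,0],[0,0,0],100]])

```text
clock: 7.1
eef_pos: [420.8, -293.4, 170.3]
tcp_rot: [-3.141, 0.001, 0.1]
contact_force: [0.5, -1.2, 0.3]
opening: 1.0
```

```bash
python3 - <<'E'
from h import *
d=snap('wrist','w4'); go(450,-294,120,.102)
print(pj(d,[450,-294,45]),pj(d,[365,-302.7,47]),pj(d,[529,-285,45]))
cv2.imwrite('pics/w4b.png',cv2.resize(cv2.imread('pics/w4.png'),None,fx=1.25,fy=1.25))
E
```

```text
pos [ 421.  -293.4  170.5] rot [-3.1409e+00  7.0000e-04  1.0060e-01] F [-0.1 -0.2 -0.1] t 7.15 op 0.996
shift [28.8  3.6 50.5] turn [-0.001  0.001 -0.001]
[326.96770487 160.73315864] [326.82201136 245.61198027] [326.06076852  65.92705996]
```

View pics/w4b.png

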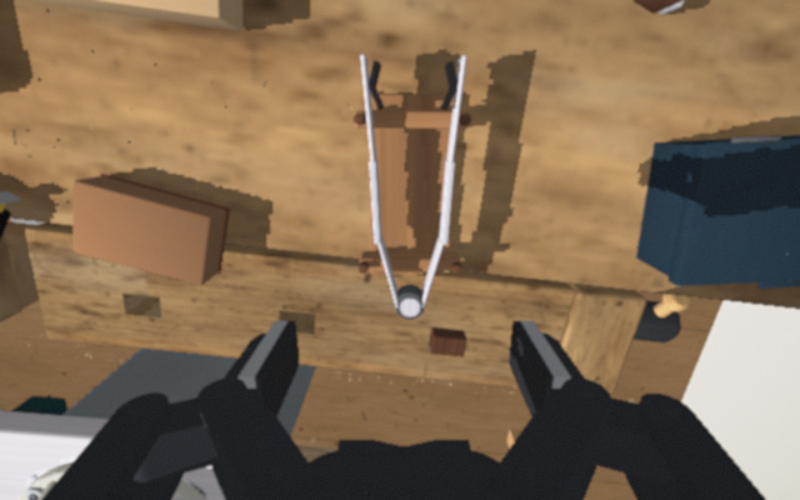

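Wrist view (1.25x): pivot at (410,300), jaw ends at (363,56) and (463,58), plates between rows 163 and 243 with mid column about 412. This puts the grip point 2.4 mm farther right than estimated and the yaw at about 0.09. Descending.

Call:
play_rows(moves=[[[0.0144,0.003,0.03],[0,0,0.01],100],[[0.0144,0.003,0.03],[0,0,0],100],[[0,0,0.04],[0,0,0],100],[[0,0,0.03],[0,0,0],100],[[0,0,0.0275],[0,0,0],100],[[0,0,0],[0,0,0],85],[[0,0,0],[0,0,0],75],[[0,0,0],[0,0,0],70],[[0,0,0],[0,0,0],66],[[0,0,0],[0,0,0],66],[[0,0,0],[0,0,0],66],[[0,0,0],[0,0,0],66]], squeeze=20)

```text
clock: 8.35
eef_pos: [451.4, -298.3, 15.3]
tcp_rot: [3.14, -0.003, 0.09]
contact_force: [0.4, 1.5, 8.3]
opening: 0.662
```

```bash
python3 - <<'E'
from h import *
go(450,-296,13,.09); print(sense()['wrist_torque'])
E
```

```text
pos [ 451.4 -298.3   15.3] rot [ 3.1397e+00 -2.7000e-03  9.0000e-02] F [0.4 1.5 8.3] t 8.35 op 0.662
shift [-1.2 -2.4  2.3] turn [ 0.002 -0.003  0.   ]
[ 0.38794754 -0.04655218  0.00133446]
```

Call:
play_rows(moves=[[[0,0,-0.005],[0,0,0],66],[[0,0,-0.01],[0,0,0],66],[[0,0,-0.02],[0,0,0],66],[[0,0,-0.025],[0,0,0],66],[[0,0,-0.03],[0,0,0],66],[[0,0,-0.03],[0,0,0],66],[[0,0,0],[0,0,0],66],[[0,0,0],[0,0,0],66],[[0,0,0],[0,0,0],66]])

```text
clock: 9.25
eef_pos: [449.5, -297.2, 132.8]
tcp_rot: [-3.141, 0.001, 0.09]
contact_force: [-0.1, -0.3, -0.3]
opening: 0.662
```

```bash
python3 - <<'E'
from h import *
go(450,-296,130,.09); print(sense()['wrist_torque'])
d=snap('wrist','w5');e=snap('side','side5');
a=cv2.imread('pics/w5.png')[:, 100:540];b=cv2.resize(cv2.imread('pics/side5.png')[120:230,270:400],None,fx=2.77,fy=2.77*1)
c=np.zeros((400+310,440,3),np.uint8)
im=np.hstack([a,np.pad(b,((0,400-b.shape[0]),(0,0),(0,0)))])
cv2.imwrite('pics/c5.png',im); print(im.shape)
E
```

```text
pos [ 449.5 -297.2  132.8] rot [-3.1409e+00  9.0000e-04  9.0200e-02] F [-0.1 -0.3 -0.3] t 9.25 op 0.662
shift [ 0.6 -1.2  2.8] turn [-0.001  0.001  0.   ]
[0.04861788 0.01525705 0.01699739]
(400, 800, 3)
```

View pics/c5.png

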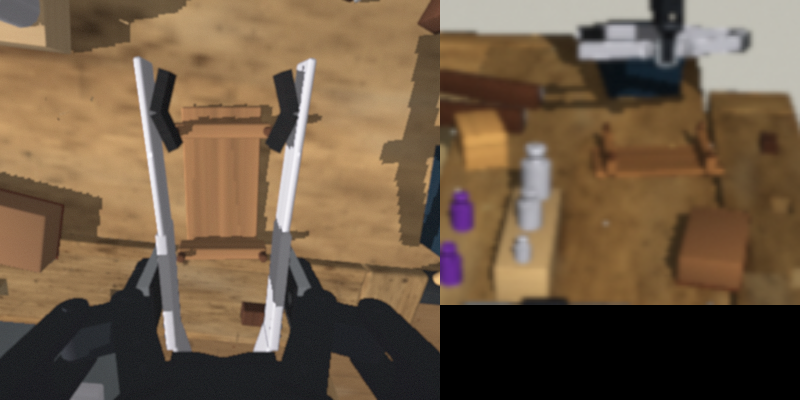

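The tongs are lifted and level, and all three weights still stand. Left picture: jaw V vertices at about row 110, columns 157 and 290, mid about 223 (full-frame 323), so they are centred on the tool axis.

```bash
python3 - <<'E'
from h import *
w=ld('w5'); tcp=np.array([449.5,-297.2,132.8]);T=Ro.from_euler('xyz',[np.pi,0,.09])
for z in(153.5+9,):
  for uv in((323.5,110),(238,60),(409,62),(323,72),(323,150)): print(uv,np.round(T.inv().apply(px(w,*uv,z)-tcp),1))
# box height: closest point of the two rays for one top corner
def ray(d,u,v):
    a,b=px(d,u,v,0),px(d,u,v,50); return a,(b-a)/np.linalg.norm(b-a)
t,w4=ld('top0'),ld('w4')
for p,q in(((377,238),(182.4,166.4)),((372,265),(164,226)),((333,233),(60,145.5))):
    a,u=ray(t,*p);b,v=ray(w4,*q)
    s=np.linalg.lstsq(np.c_[u,-v],b-a,rcond=None)[0];print(np.round(a+u*s[0]),np.round(b+v*s[1]))
go(499,-78,103,-.03)
E
```

```text
(323.5, 110) [ 78.2   0.3 -29.7]
(238, 60) [ 94.9 -29.5 -29.7]
(409, 62) [ 94.3  30.1 -29.7]
(323, 72) [ 91.1   0.1 -29.7]
(323, 150) [ 63.6   0.1 -29.7]
[ 427. -153.   26.] [ 426. -153.   26.]
[ 360. -139.   37.] [ 365. -136.   36.]
[438. -42.  33.] [437. -42.  33.]
pos [ 449.4 -297.1  132.4] rot [-3.1403e+00  1.6000e-03  9.0100e-02] F [ 0.3  0.  -0.7] t 9.35 op 0.66
shift [  69.2 -213.8   29.5] turn [-0.001  0.002  0.12 ]
```

Call:
play_rows(moves=[[[0.0036,-0.0107,0],[0,0,0],66],[[0.0071,-0.0213,0],[0,0,0],66],[[0.0071,-0.0213,0],[0,0,0],66],[[0.0071,-0.0213,0],[0,0,0],66],[[0.0071,-0.0213,0],[0,0,0],66],[[0.0071,-0.0213,0],[0,0,0],66],[[0.0071,-0.0213,0],[0,0,0],66],[[0.0071,-0.0213,0],[0,0,0],66],[[0.0071,-0.0213,0],[0,0,0],66],[[0.0071,-0.0213,0],[0,0,0],66],[[0.0036,-0.0107,0],[0,0,0],66],[[0,0,0],[0,0,0.04],66],[[0,0,0],[0,0,0.04],66],[[0,0,0],[0,0,0.04],66],[[0,0,0.01],[0,0,0],66],[[0,0,0.01],[0,0,0],66],[[0,0,0],[0,0,0],66],[[0,0,0],[0,0,0],66],[[0,0,0],[0,0,0],66]])

```text
clock: 11.25
eef_pos: [501.8, -79.0, 113.4]
tcp_rot: [-3.142, 0.0, -0.03]
contact_force: [0.4, -0.3, -1.0]
opening: 0.66
```

```bash
python3 - <<'E'
from h import *
d=snap('wrist','w6');go(501,-78,34,-.03)
p=sense()['eef_pos'];T=Ro.from_euler('xyz',sense()['tcp_rot'])
for h in(38,64,78): print(h,pj(d,[579,-77.5,h]), 'jaw axis at h:',pj(d,np.r_[(p+T.apply([78.5,0,0]))[:2],h]))
crop('w6',180,20,460,210,2.8,'c6')
E
```

```text
pos [501.9 -79.1 113.5] rot [ 3.1416e+00 -2.0000e-04 -2.9600e-02] F [ 0.  -0.1 -0.6] t 11.3 op 0.66
shift [-1.  -1.  79.5] turn [ 0. -0.  0.]
38 [317.4959757  106.92291892] jaw axis at h: [322.95116577 104.69465782]
64 [316.74735544 107.84970922] jaw axis at h: [322.93471752 105.32399451]
78 [316.25452757 108.45982908] jaw axis at h: [322.92388387 105.73850758]
```

View pics/c6.png

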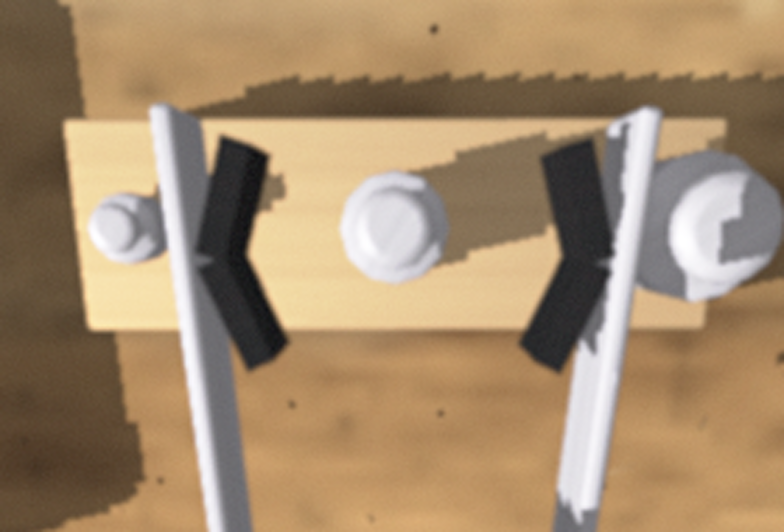

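```bash
python3 - <<'E'
from h import *
d=ld('w6');p=np.array([501.9,-79.1,113.4]);T=Ro.from_euler('xyz',[np.pi,0,-.0296])
f=lambda u,v,z:print((u,v),z,np.round(px(d,180+(u+.5)/2.8-.5,20+(v+.5)/2.8-.5,z),1),np.round(T.inv().apply(px(d,180+(u+.5)/2.8-.5,20+(v+.5)/2.8-.5,z)-p),1))
for u in((392,226,78),(394,227,64),(244,258,143),(563,258,143),(244,258,125),(410,350,143),(152,105,143),(660,110,143),(127,228,62),(723,225,94)):f(*u)
E
```

```text
(392, 226) 78 [583.3 -79.6  78. ] [81.4 -1.9 35.4]
(394, 227) 64 [583.1 -79.9  64. ] [81.2 -1.6 49.4]
(244, 258) 143 [580.  -60.8 143. ] [ 77.5 -20.6 -29.6]
(563, 258) 143 [ 578.7 -102.6  143. ] [ 77.5  21.2 -29.6]
(244, 258) 125 [579.4 -57.5 125. ] [ 76.9 -23.9 -11.6]
(410, 350) 143 [567.4 -82.2 143. ] [ 65.5   1.2 -29.6]
(152, 105) 143 [598.5 -51.  143. ] [ 95.7 -30.9 -29.6]
(660, 110) 143 [ 596.1 -114.1  143. ] [ 95.2  32.2 -29.6]
(127, 228) 62 [584.7 -20.5  62. ] [ 81.  -61.   51.4]
(723, 225) 94 [ 581.7 -141.2   94. ] [81.6 59.7 19.4]
```

The jaw centre needs to move +3.5 mm in tool x and -2 mm in tool y to be over the weight (c6: weight (393,226), jaw vertices (244,258) and (563,258)). Yaw is aligned with the block. Descending 81 mm.

Call:
play_rows(moves=[[[0.0035,-0.002,0],[0,0,0],66],[[0,0,0.007],[0,0,0],66],[[0,0,0.012],[0,0,0],66],[[0,0,0.012],[0,0,0],66],[[0,0,0.012],[0,0,0],66],[[0,0,0.012],[0,0,0],66],[[0,0,0.01],[0,0,0],66],[[0,0,0.008],[0,0,0],66],[[0,0,0.005],[0,0,0],66],[[0,0,0.003],[0,0,0],66],[[0,0,0],[0,0,0],66],[[0,0,0],[0,0,0],66]])

```text
clock: 12.5
eef_pos: [505.6, -77.2, 32.7]
tcp_rot: [3.142, -0.001, -0.03]
contact_force: [-0.6, -0.4, -0.3]
opening: 0.661
```

```bash
python3 - <<'E'
from h import *
go(505,-77,33,-.03);snap('wrist','w7');snap('side','side7')
a=cv2.resize(cv2.imread('pics/w7.png')[20:210,180:460],None,fx=1.6,fy=1.6);b=cv2.resize(cv2.imread('pics/side7.png')[150:230,260:340],None,fx=4,fy=4)[:304]
cv2.imwrite('pics/c7.png',np.hstack([a,b]))
E
```

```text
pos [505.6 -77.2  32.7] rot [ 3.1415e+00 -5.0000e-04 -2.9800e-02] F [-0.6 -0.4 -0.3] t 12.5 op 0.661
shift [-0.6 -0.1 -0.3] turn [ 0.    -0.001  0.   ]
```

View pics/c7.png

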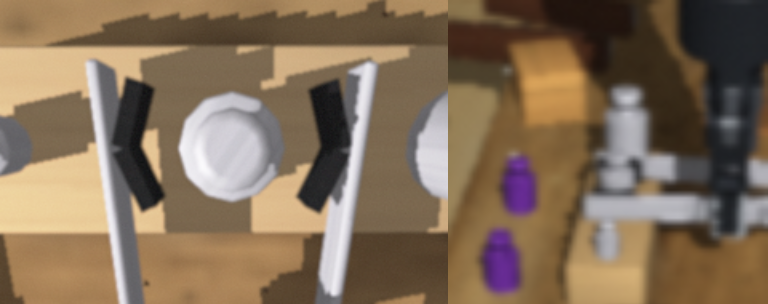

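The weight is centred between the jaws at (231,147) with no contact. Squeezing.

Call:
play_rows(moves=[[[0,0,0],[0,0,0],62],[[0,0,0],[0,0,0],59],[[0,0,0],[0,0,0],56],[[0,0,0],[0,0,0],53],[[0,0,0],[0,0,0],50],[[0,0,0],[0,0,0],40],[[0,0,0],[0,0,0],30],[[0,0,0],[0,0,0],30],[[0,0,0],[0,0,0],30],[[0,0,0],[0,0,0],30]], squeeze=35)

```text
clock: 13.6
eef_pos: [505.3, -77.1, 32.4]
tcp_rot: [-3.142, -0.0, -0.03]
contact_force: [-0.1, -0.3, 0.3]
opening: 0.523
```

Call:
play_rows(moves=[[[0,0,-0.004],[0,0,0],30],[[0,0,-0.008],[0,0,0],30],[[0,0,-0.012],[0,0,0],30],[[0,0,-0.012],[0,0,0],30],[[0,0,-0.012],[0,0,0],30],[[0,0,-0.012],[0,0,0],30],[[0,0,-0.012],[0,0,0],30],[[0,0,-0.012],[0,0,0],30],[[0,0,-0.012],[0,0,0],30],[[0,0,-0.012],[0,0,0],30],[[0,0,-0.004],[0,0,0],30],[[0,0,0],[0,0,0],30],[[0,0,0],[0,0,0],30],[[0,0,0],[0,0,0],30]])

```text
clock: 15.0
eef_pos: [504.9, -77.0, 143.8]
tcp_rot: [-3.141, 0.001, -0.03]
contact_force: [0.0, 0.2, -2.0]
opening: 0.526
```

```bash
python3 - <<'E'
from h import *
go(547-77.5,276.5,141,-.03);snap('wrist','w8');snap('side','side8')
w3=ld('w3');t=ld('top0')
a=cv2.resize(cv2.imread('pics/w8.png')[20:210,180:460],None,fx=1.6,fy=1.6);b=cv2.resize(cv2.imread('pics/side8.png')[100:230,240:370],None,fx=2.4,fy=2.4)[:304]
cv2.imwrite('pics/c8.png',np.hstack([a,b]))
E
```

```text
pos [504.9 -77.  143.8] rot [-3.1415e+00  1.1000e-03 -2.9800e-02] F [ 0.   0.2 -2. ] t 15.0 op 0.526
shift [ -45.9 -352.3    2.9] turn [-0.     0.001  0.   ]
```

View pics/c8.png

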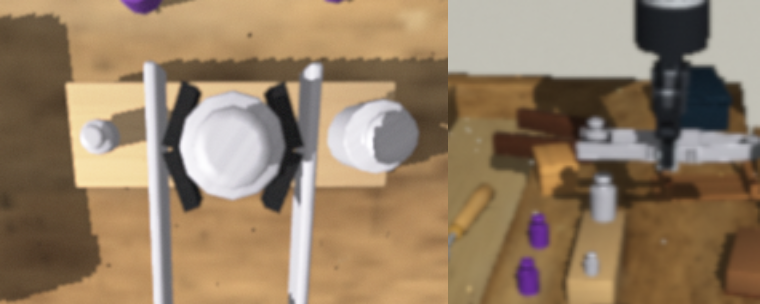

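The weight is held upright in the tongs, and the small and large weights stand undisturbed. Carrying it to the pan.

Call:
play_rows(moves=[[[-0.0013,-0.0098,0],[0,0,0],30],[[-0.0025,-0.0196,0],[0,0,0],30],[[-0.0025,-0.0196,0],[0,0,0],30],[[-0.0025,-0.0196,0],[0,0,0],30],[[-0.0025,-0.0196,0],[0,0,0],30],[[-0.0025,-0.0196,0],[0,0,0],30],[[-0.0025,-0.0196,0],[0,0,0],30],[[-0.0025,-0.0196,0],[0,0,0],30],[[-0.0025,-0.0196,0],[0,0,0],30],[[-0.0025,-0.0196,0],[0,0,0],30],[[-0.0025,-0.0196,0],[0,0,0],30],[[-0.0025,-0.0196,0],[0,0,0],30],[[-0.0025,-0.0196,0],[0,0,0],30],[[-0.0025,-0.0196,0],[0,0,0],30],[[-0.0025,-0.0196,0],[0,0,0],30],[[-0.0025,-0.0196,0],[0,0,0],30],[[-0.0025,-0.0196,0],[0,0,0],30],[[-0.0025,-0.0196,0],[0,0,0],30],[[-0.0013,-0.0098,0],[0,0,0],30],[[0,0,0],[0,0,0],30]])

```text
clock: 17.1
eef_pos: [470.3, 278.1, 144.2]
tcp_rot: [-3.141, 0.0, -0.028]
contact_force: [0.2, -0.7, -2.6]
opening: 0.525
```

Call:
play_rows(moves=[[[0,0,0],[0,0,0],30],[[0,0,0],[0,0,0],30],[[0,0,0],[0,0,0],30],[[0,0,0],[0,0,0],30],[[0,0,0],[0,0,0],30]])

```text
clock: 17.6
eef_pos: [470.9, 276.5, 144.4]
tcp_rot: [-3.142, -0.0, -0.03]
contact_force: [-0.3, 0.9, -2.0]
opening: 0.521
```

```bash
python3 - <<'E'
from h import *
go(470.7,277.5,141,-.03);d=snap('wrist','w9');snap('side','side9');snap('top','top9')
a=cv2.imread('pics/w9.png')[:300,120:520];b=cv2.resize(cv2.imread('pics/side9.png')[120:345,240:440],None,fx=2,fy=2)[:300*2]
c=cv2.resize(cv2.imread('pics/top9.png')[130:230,240:390],(400,267))
L=np.vstack([a,c]);H=max(len(L),len(b));P=lambda i:np.pad(i,((0,H-len(i)),(0,0),(0,0)))
cv2.imwrite('pics/c9.png',np.hstack([P(L),P(b)]))
print(pj(d,[549,275,72]))
E
```

```text
pos [470.9 276.5 144.4] rot [-3.1416 -0.     -0.0304] F [-0.3  0.9 -2. ] t 17.6 op 0.521
shift [-0.2 -1.   3.4] turn [-0. -0. -0.]
[321.7255632  105.46831366]
```

```bash
python3 - <<'E'
from h import *
print('pan from w2',px(ld('w2'),178.5,50,75))
a,b=[cv2.cvtColor(cv2.imread(f'pics/{n}.png'),6)[85:140,290:350] for n in('w8','w9')]
A=cv2.cvtColor(cv2.imread('pics/w9.png'),6)[65:160,270:370]
r=cv2.matchTemplate(A,a,cv2.TM_CCOEFF_NORMED);print('weight match',cv2.minMaxLoc(r),'expected loc (20,20)')
# other weights and dial, top view before/after
p,q=[cv2.cvtColor(cv2.imread(f'pics/{n}.png'),6) for n in('top0','top9')]
for n,(x,y) in dict(small=(323,174),large=(375,175)).items():
    r=cv2.matchTemplate(q[y-14:y+15,x-14:x+15],p[y-8:y+9,x-8:x+9],5);print(n,cv2.minMaxLoc(r)[1::2],'expected (6,6)')
E
```

```text
pan from w2 [550.50808364 277.41652722  75.        ]
weight match (-0.32590147852897644, 0.9924643039703369, (1, 28), (20, 20)) expected loc (20,20)
small (0.3962518870830536, (5, 7)) expected (6,6)
large (0.8193641901016235, (7, 6)) expected (6,6)
```

```bash
python3 -c "
from rig import *
print(sign_off())"
```

```text
the job is handed in; nothing more can be done
None
```

I zeroed the scale, took the middle weight out of the row with the tongs and handed in at 17.6 s of 58. The weight is held upright about 78 mm above the pan's middle.

- **Tare:** I turned the knob about -0.78 rad and let go. An enlarged wrist picture then showed the pointer on the zero tick. I did not look at the dial again before handing in.
- **Lift:** The tongs shut on the centre weight with a 35 N grip and stopped at about 44 mm. The lift was clean, and a picture after it showed the other two weights still standing in place.
- **Final position:** I put the weight at about (549, 274) mm, against a pan centre of (547, 274) to (550.5, 277) mm from two views, so within about 4 mm. Its place between the jaws matched the picture from just after the lift (0.99, no shift).
- **Last picture not seen:** I had used up the 12 allowed views, so the final check was by image matching only. In the top view the large weight matched well (0.82) within 1 px (about 2.5 mm). The small one matched poorly (0.40, also within 1 px), possibly because of changed shadows. Nothing came near either weight after the lift picture.

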